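# Set out the reds as a tonal row on the paint rail

## Robot

A 6-joint arm with a two-finger parallel gripper is mounted at the origin on the work surface. World frame = base frame: x ahead of the robot, y to its left, z up, the work surface at z = 0. Lengths are in m, angles in degrees, forces in N, time in s.
With the tool pointing down it reaches from about 0.4 to 0.825 m from the base axis. Payload 7 kg.
Tool frame: the origin (TCP) lies at the very end of the fingers, on their centre line; the grasp point (between the pads) lies 19 mm behind it (ctrl.hold_point_z is the distance from the TCP to the grasp point, in m); z points along the fingers, y is the line along which they close (so a half turn about z gives the same grasp; the last joint's range is limited). The gripper opens to 88 mm and grips with 3 to 60 N. Pads are 19 mm wide; open, the fingers measure 130 mm over their backs; the gripper's body (78 mm by 193 mm) begins 47 mm behind the grasp point.
Start: joints at [-51.102, 20.546, 0.682, 0, -70.136, -16.507], TCP at [0.257, -0.624, 0.227] pointing down, gripper open.
Joint ranges: [-176.03, 176.03], [-82.01, 121.73], [-58.28, 71.71], [-173.87, 95.51], [-174.79, -0.11], [-173.66, 173.66]. Speed limits (degrees/s): [136.94, 136.94, 172.46, 180, 180, 180].

## Interface

Orientations are given as [roll, pitch, yaw] about the fixed x, y, z axes, in that order (R = Rz(yaw) Ry(pitch) Rx(roll)).
In Python, from plant import sensors, viewer, workorder, ctrl gives the robot as it stands.
- The arm moves only by the shell command python3 -m pendant 'ROWS'. ROWS is JSON, a list of rows, each a list of 3 entries, a list of its own where there are three numbers: the opening, from -1 (shut) to 1 (fully open), so that 0 is half open, then the shift along the tool's x, y, z in m, then the turn, a rotation vector about the tool's x, y, z in degrees. A call has 1 to 10 rows; each row is the pose to reach, as a shift and turn from the pose commanded when the call began, along the tool's axes at that moment; what a row does not reach only later rows make up. A row lasts 1/12 s, in which the tool goes at most 41.7 mm and 7.16 degrees, less where a joint would pass 70% of its speed; a pose out of reach is approached as far as the arm can. A call with a gripper value outside its range is refused whole. The fingers move at their own pace and stop on an object; the grip force is fixed at half the most. Time passes only in rows, so rows that repeat a pose let the fingers close. It gives the time, the measured TCP pose, the force, the opening and the grip force at its end, in the units of the state.
- sensors.get_obs(): the state, without advancing time (a new reading comes with each control period).
- viewer.snapshot(name): name is "scene" or "top" or "wrist"; returns the picture (420x560x3 uint8, red, green, blue); there is no depth.
- viewer.camera_params(name): a dict with "fx", "fy", "cx", "cy" (pixels), "extrinsics" (4x4, takes a point from world to camera coordinates). Camera axes: x right, y up, looking along -z (the intrinsics and any distortion apply to the point x, -y, -z); pixel columns grow to the right and rows downward; lengths in m; the calibration is good to about 2 mm. A picture is of the moment at which its call begins: read the wrist's pose just before it. camera_params takes no time and is no camera call; for the wrist camera it gives the pose at the moment of the call.
- workorder.close_job(): hands the job in; it is judged then, once.
The state is a dict: "clock": time; "joint_pos": joint angles; "qvel": joint speeds; "tau": joint torques, N m; "tool_pos": TCP position; "orientation": TCP orientation; "force": force on the tool from outside, world axes, zero at the start; "moment": the same for the moment, N m; "opening": finger opening in m; "gripper_force": force on a finger pad.
Only numpy, scipy, OpenCV 4.12 (cv2) and the standard library are available. Lean on these libraries where they do the work, as an engineer would, in place of code of your own. Each camera call takes 0.05 s, during which the arm holds its last target. There are 200 camera calls.

## Task

Line up the four red and pink paint pots on the pine rail, one upright in the middle of each free felt disc, so that the row runs from light to dark: the palest pink next to the white pot, then rose, then bright red, and the dark maroon next to the black pot. Set each pot down gently rather than dropping it, and leave the white and black pots standing where they are at the ends of the row.

Things in the scene. Friction and masses are not known exactly. Their poses are not given: they have to be found in the camera images.
- pot_pale_center (a point): Loose closed paint pot, pale pink (the lightest of the four): upright, 52 mm tall, 44 mm across the body, 46 mm across its ribbed cap (top 15 mm), cap and body in its shade, white label band; about 85 g. It starts standing on the bench (z = 0), on its own, in front of the rail. The point is its centre, 26 mm above its underside; z is up along the pot.
- pot_rose_center (a point): Loose closed paint pot, rose pink (second lightest): upright, 52 mm tall, 44 mm across the body, 46 mm across its ribbed cap (top 15 mm), cap and body in its shade, white label band; about 85 g. It starts standing on the bench (z = 0), on its own, in front of the rail. The point is its centre, 26 mm above its underside; z is up along the pot.
- pot_red_center (a point): Loose closed paint pot, bright red (third): upright, 52 mm tall, 44 mm across the body, 46 mm across its ribbed cap (top 15 mm), cap and body in its shade, white label band; about 85 g. It starts standing on the bench (z = 0), on its own, in front of the rail. The point is its centre, 26 mm above its underside; z is up along the pot.
- pot_maroon_center (a point): Loose closed paint pot, dark maroon (the darkest of the four, but clearly red beside the black pot): upright, 52 mm tall, 44 mm across the body, 46 mm across its ribbed cap (top 15 mm), cap and body in its shade, white label band; about 85 g. It starts standing on the bench (z = 0), on its own, in front of the rail. The point is its centre, 26 mm above its underside; z is up along the pot.
- pot_white_center (a point): The white paint pot, same size and shape, loose; it stands on the rail at one end of the row (the black one at the other end; which end is which changes). The point is its centre, 26 mm above the rail's top face. It is not to be moved.
- pot_black_center (a point): The black paint pot, same size and shape, loose; it stands on the rail at one end of the row (the white one at the other end; which end is which changes). The point is its centre, 26 mm above the rail's top face. It is not to be moved.
- pad_1: One of four identical dark green felt discs, 60 mm across, flush in the top of the rail. Origin: its centre, on the rail's top face, 22 mm above the bench. x points across the rail to its far edge, y along the rail, z up. The disc numbers do not tell the place in the row: the four discs change places from run to run.
- pad_2: As pad_1, on the same rail: a fixed pine board 130 mm deep, 22 mm high and about 0.52 m long, lying roughly left to right as the robot sees it, turned by up to 0.2 rad. On its centre line are six places 78 mm apart: the white or black pot, the four free discs, the other of the two pots.
- pad_3: As pad_1, on the same rail. A lip along the rail's far edge, from 57 mm beyond the centre line, stands 10 mm above the top face; end cheeks outside the white and black pots stand 14 mm above it.
- pad_4: As pad_1, on the same rail. Other small things lie between the loose pots on the bench (a knife, a bone folder, a dropper bottle), about 100 mm to either side of a pot's centre, and a green pot that has no part in the job.

How it is judged:
By the outcome, as a careful person would: the job done as asked, in the order asked, and still so for the second after the job is handed in, with the robot touching nothing.
It also fails if it takes over 104 s, if anything falls off the work surface, if the arm or the gripper's body presses on something with over 40 N, if the wrist force passes 120 N, or if a joint passes its speed limit or range.

## Working session

There is one attempt and no reset: what is moved stays moved. The work goes in short steps, Python scripts to look and compute and a shell command to move; the robot and the scene stay as the last step left them, time stands still between calls to the robot, and variables do not carry over. Pictures are saved under pics/ and viewed, at most 14 in all, crops included, and the job is handed in when it is done.

```bash
mkdir -p pics; ls
python3 - <<'E'
from plant import sensors, viewer, workorder, ctrl
import cv2,numpy as np
o=sensors.get_obs();print(o, ctrl.hold_point_z)
for n in("top","scene"):
    p=viewer.camera_params(n);print(n,{k:np.round(v,4).tolist() if not isinstance(v,(str,type(None))) else v for k,v in p.items()})
    cv2.imwrite(f"pics/{n}1.png",viewer.snapshot(n)[:,:,::-1])
E
```

```text
pics
{'clock': 0.0, 'joint_pos': array([-5.11002808e+01,  2.05907600e+01,  6.32900781e-01, -2.02397124e-02,
       -7.01366522e+01, -1.65076907e+01]), 'qvel': array([-0.00759923, -0.0889832 ,  0.03635915, -0.00247067, -0.00998067,
        0.00599154]), 'tau': array([-3.52452393e-03, -5.82719135e+01,  2.93039149e+01,  6.99730396e+00,
        6.58247009e-03, -1.91410527e-04]), 'tool_pos': array([ 0.25692409, -0.62364652,  0.22562331]), 'orientation': array([ 1.79903977e+02, -8.61513872e-03, -1.57614857e+02]), 'force': array([-0.33633045,  0.4326904 ,  0.36942514]), 'moment': array([ 0.07753662, -0.01928591, -0.03009816]), 'gripper_force': 0.0, 'opening': 0.08737506855776844} 0.0188
top {'fx': 403.2479, 'fy': 403.2479, 'cx': 285.902, 'cy': 204.5101, 'extrinsics': [[0.0073, -0.9999, 0.0101, -0.0217], [0.9856, 0.0089, 0.1691, -0.5526], [-0.1692, 0.0088, 0.9855, -0.865], [0.0, 0.0, 0.0, 1.0]]}
scene {'fx': 412.2753, 'fy': 412.2753, 'cx': 284.6814, 'cy': 211.3306, 'extrinsics': [[-0.3984, 0.917, 0.0166, 0.2171], [-0.6547, -0.297, 0.6951, 0.2924], [0.6423, 0.2661, 0.7188, -1.2266], [0.0, 0.0, 0.0, 1.0]]}
```

View pics/top1.png

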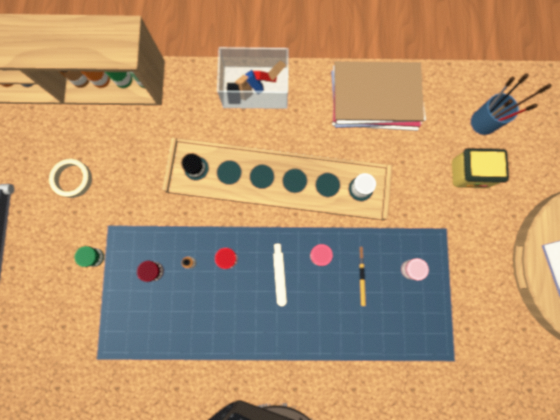

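View pics/scene1.png

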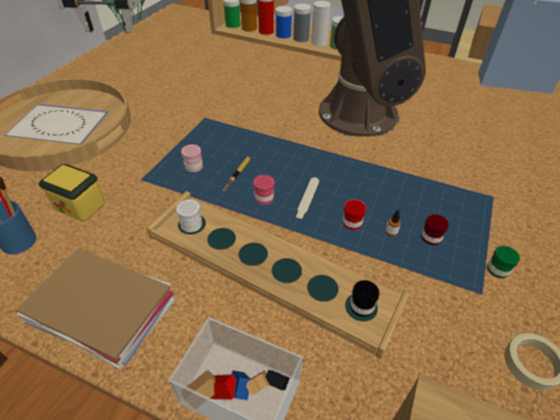

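The top view shows black at (193,165), white at (364,186) and the free discs at (229,172), (262,176), (294,181) and (328,185). The loose pots are maroon (149,271), red (225,258), rose (321,255) and pale (417,269). The scene view agrees.

```bash
cat > h.py <<'E'
import numpy as np,cv2
from plant import sensors,viewer
from scipy.optimize import least_squares
from scipy.spatial.transform import Rotation as Ro
def proj(P,p):
    c=np.c_[P,np.ones(len(P))]@np.array(p["extrinsics"]).T
    return np.c_[p["cx"]+p["fx"]*c[:,0]/-c[:,2],p["cy"]-p["fy"]*c[:,1]/-c[:,2]]
def ray(uv,p,z):
    f=lambda q:proj(np.array([[q[0],q[1],z]]),p)[0]-uv
    return least_squares(f,[.6,0]).x
def cyl(x,y,z0,z1,r):
    t=np.linspace(0,2*np.pi,60,endpoint=False)
    return np.vstack([np.c_[x+r*np.cos(t),y+r*np.sin(t),0*t+z] for z in(z0,z1)])
def hullc(P,p):
    m=cv2.moments(cv2.convexHull(proj(P,p).astype(np.float32)));return np.array([m["m10"],m["m01"]])/m["m00"],m["m00"]
def blob(mask,uv):
    n,l,s,c=cv2.connectedComponentsWithStats(mask.astype(np.uint8))
    k=1+np.argmin([np.hypot(*(c[i]-uv))+(1e4 if s[i,4]<40 else 0) for i in range(1,n)]);return c[k],s[k,4]
def go(x,y,z,yaw):
    "shift (tool axes, mm) and turn (deg) to a tool-down pose"
    o=sensors.get_obs();R=Ro.from_euler("xyz",o["orientation"],degrees=True)
    d=R.inv().apply(np.array([x,y,z])-o["tool_pos"]);t=(R.inv()*Ro.from_euler("xyz",[180,0,yaw],degrees=True)).as_rotvec(degrees=True)
    return np.round(d*1000,1),np.round(t,2)
E
python3 - <<'E'
from h import *
T={"pale":[(417,269),(193,157)],"rose":[(321,255),(264,190)],"red":[(225,258),(354,214)],"maroon":[(149,271),(434,229)]}
D={"d4":[(328,185),(222,239)],"d3":[(294,181),(253,254)],"d2":[(262,176),(287,270)],"d1":[(229,172),(323,288)]}
for k,n in enumerate(("top","scene")):
    p=viewer.camera_params(n);im=cv2.imread(f"pics/{n}1.png").astype(int);b,g,r=im[...,0],im[...,1],im[...,2]
    m=~(b>r+12)
    for a,v in T.items():
        c,A=blob(m,np.array(v[k]));s=least_squares(lambda q:hullc(cyl(q[0],q[1],0,.052,.0225),p)[0]-c,ray(c,p,.026)).x
        print(n,a,c.round(1),A,round(hullc(cyl(*s,0,.052,.0225),p)[1]),s.round(4))
    m=(g>r+8)&(r<90)
    for a,v in D.items():
        c,A=blob(m,np.array(v[k]));s=ray(c,p,.022);print(n,a,c.round(1),A,round(hullc(cyl(*s,.022,.022,.03),p)[1]),s.round(4))
E
```

```text
top pale [414.8 269. ] 521 466 [ 0.4112 -0.3088]
top rose [321.  254.7] 445 361 [ 0.4413 -0.0972]
top red [225.3 258. ] 445 382 [0.4324 0.1179]
top maroon [149.2 270.8] 486 474 [0.4028 0.2872]
top d4 [327.4 184.5] 395 500 [ 0.6057 -0.1145]
top d3 [294.4 180.3] 395 498 [ 0.6149 -0.0371]
top d2 [261.6 176.1] 397 497 [0.6243 0.0402]
top d1 [228.7 172.1] 395 496 [0.6334 0.1177]
scene pale [191.9 157.5] 527 470 [ 0.4109 -0.3103]
scene rose [263.6 188.9] 585 527 [ 0.4407 -0.0987]
scene red [353.4 214.1] 644 591 [0.4323 0.1141]
scene maroon [434.3 229.1] 668 661 [0.4037 0.2834]
scene d4 [221.1 238.3] 426 508 [ 0.6078 -0.1162]
scene d3 [252.7 253.8] 472 559 [ 0.6172 -0.0387]
scene d2 [286.4 270.1] 527 616 [0.6263 0.0385]
scene d1 [322.4 287.8] 586 683 [0.6359 0.1161]
```

The two cameras agree within about 4 mm, and the disc pitch comes out at 78 mm. I'll use the averages, with yaw -97 so the fingers close across the rail.

```bash
python3 -c "
from h import *
print(go(.411,-.3095,.12,-97))"
```

```text
(array([-262.1,  231.7,  106. ]), array([ 8.000e-02,  4.000e-02, -6.061e+01]))
```

```bash
python3 -m pendant '[[1,[-0.262,0.232,0.106],[0,0,-60.6]],[1,[-0.262,0.232,0.106],[0,0,-60.6]],[1,[-0.262,0.232,0.106],[0,0,-60.6]],[1,[-0.262,0.232,0.106],[0,0,-60.6]],[1,[-0.262,0.232,0.106],[0,0,-60.6]],[1,[-0.262,0.232,0.106],[0,0,-60.6]],[1,[-0.262,0.232,0.106],[0,0,-60.6]],[1,[-0.262,0.232,0.106],[0,0,-60.6]],[1,[-0.262,0.232,0.106],[0,0,-60.6]],[1,[-0.262,0.232,0.106],[0,0,-60.6]]]'
python3 -c "
from h import *
print(go(.411,-.3095,.12,-97))
cv2.imwrite('pics/w1.png',viewer.snapshot('wrist')[:,:,::-1])"
```

```text
clock: 0.93
tool_pos: [0.4117, -0.3056, 0.1188]
orientation: [179.9, 0.1, -96.6]
force: [-0.3, 0.1, 0.2]
opening: 0.0875
gripper_force: 0.0
(array([ 4. ,  0.2, -1.2]), array([0.12, 0.07, 0.41]))
```

View pics/w1.png

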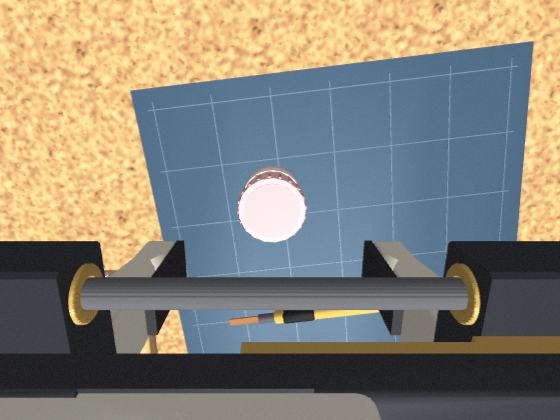

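The wrist view shows the pale pot's cap centred near (272,210), between the fingers, with the knife below it. I'll cross-check that position against the wrist calibration.

```bash
python3 -c "
from h import *
p=viewer.camera_params('wrist');print(ray(np.array([272,210]),p,.052))
print(go(.411,-.3095,.025,-97))"
```

```text
[ 0.41365494 -0.31114094]
(array([ 2.3, -0. , 94.6]), array([0.1 , 0.03, 0.26]))
```

```bash
python3 -m pendant '[[1,[0.003,-0.001,0.035],[0,0,0]],[1,[0.003,-0.001,0.065],[0,0,0]],[1,[0.003,-0.001,0.085],[0,0,0]],[1,[0.003,-0.001,0.095],[0,0,0]],[1,[0.003,-0.001,0.095],[0,0,0]],[1,[0.003,-0.001,0.095],[0,0,0]],[-1,[0.003,-0.001,0.095],[0,0,0]],[-1,[0.003,-0.001,0.095],[0,0,0]],[-1,[0.003,-0.001,0.095],[0,0,0]],[-1,[0.003,-0.001,0.095],[0,0,0]]]'
python3 -m pendant '[[-1,[0,0,0],[0,0,0]],[-1,[0,0,0],[0,0,0]],[-1,[0,0,0],[0,0,0]],[-1,[0,0,0],[0,0,0]]]'
python3 -c "
from h import *
print(go(.411,-.3095,.13,-97),go(.6067,-.1153,.13,-97),)"
```

```text
clock: 1.82
tool_pos: [0.4121, -0.3131, 0.0265]
orientation: [-179.9, -0.0, -97.0]
force: [0.1, -0.5, 0.6]
opening: 0.0665
gripper_force: 0.0
clock: 2.15
tool_pos: [0.4117, -0.3129, 0.0257]
orientation: [-180.0, -0.0, -97.0]
force: [-0.3, -0.2, 2.5]
opening: 0.0454
gripper_force: 30.0
(array([  -3.3,    1.1, -104.3]), array([-0.01, -0.  ,  0.  ])) (array([-219.9, -169.5, -104.3]), array([-0.01, -0.  ,  0.  ]))
```

```bash
python3 -m pendant '[[-1,[0,0,-0.02],[0,0,0]],[-1,[0,0,-0.06],[0,0,0]],[-1,[0,0,-0.104],[0,0,0]],[-1,[-0.217,-0.17,-0.104],[0,0,0]],[-1,[-0.217,-0.17,-0.104],[0,0,0]],[-1,[-0.217,-0.17,-0.104],[0,0,0]],[-1,[-0.217,-0.17,-0.104],[0,0,0]],[-1,[-0.217,-0.17,-0.104],[0,0,0]],[-1,[-0.217,-0.17,-0.104],[0,0,0]],[-1,[-0.217,-0.17,-0.104],[0,0,0]]]'
python3 -m pendant '[[-1,[0,0,0],[0,0,0]],[-1,[0,0,0],[0,0,0]],[-1,[0,0,0],[0,0,0]],[-1,[0,0,0],[0,0,0]]]'
python3 -c "
from h import *
o=sensors.get_obs();print(o['opening'],o['force'])
cv2.imwrite('pics/w2.png',viewer.snapshot('wrist')[:,:,::-1])
p=viewer.camera_params('wrist')
print(proj(np.array([[*o['tool_pos'][:2],o['tool_pos'][2]+.027]]),p), proj(np.array([[.6067,-.1153,.022]]),p))
print(go(.6067,-.1153,.048,-97))"
```

```text
clock: 2.98
tool_pos: [0.6092, -0.1154, 0.1293]
orientation: [-180.0, 0.0, -96.9]
force: [0.7, -1.0, -1.1]
opening: 0.0452
gripper_force: 30.0
clock: 3.32
tool_pos: [0.6059, -0.1188, 0.1293]
orientation: [179.9, -0.0, -97.1]
force: [-0.4, -0.1, -0.8]
opening: 0.0452
gripper_force: 30.0
0.04524953618104323 [-0.38536262 -0.1378014  -0.76737055]
[[278.06016514 285.74814727]] [[275.39008508 203.80015884]]
(array([-3.8, -0.3, 81.5]), array([ 0.03, -0.  , -0.07]))
```

View pics/w2.png

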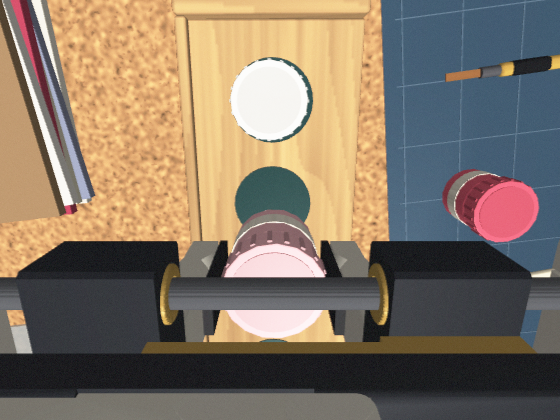

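The pot is firmly held. Disc 4 shows at (273,203), within 2 px of the prediction, and the held pot sits 3 mm toward +y in the fingers, so going straight down puts it on centre.

```bash
python3 -m pendant '[[-1,[0,-0.001,0.035],[0,0,0]],[-1,[0,-0.001,0.06],[0,0,0]],[-1,[0,-0.001,0.072],[0,0,0]],[-1,[0,-0.001,0.077],[0,0,0]],[-1,[0,-0.001,0.079],[0,0,0]],[-1,[0,-0.001,0.080],[0,0,0]],[-1,[0,-0.001,0.081],[0,0,0]],[-1,[0,-0.001,0.0815],[0,0,0]],[-1,[0,-0.001,0.082],[0,0,0]],[-1,[0,-0.001,0.082],[0,0,0]]]'
```

```text
clock: 4.2
tool_pos: [0.6081, -0.1183, 0.0482]
orientation: [-179.9, 0.0, -97.0]
force: [-0.2, -0.2, -1.4]
opening: 0.0454
gripper_force: 30.0
```

```bash
python3 -m pendant '[[-1,[0,0,0.0005],[0,0,0]],[-1,[0,0,0.001],[0,0,0]],[-1,[0,0,0.001],[0,0,0]]]'
python3 -m pendant '[[0.2,[0,0,0],[0,0,0]],[0.4,[0,0,0],[0,0,0]],[0.6,[0,0,0],[0,0,0]],[0.6,[0,0,0],[0,0,0]],[0.6,[0,0,0],[0,0,0]],[0.6,[0,0,0],[0,0,0]],[0.6,[0,0,-0.01],[0,0,0]],[0.6,[0,0,-0.03],[0,0,0]],[0.6,[0,0,-0.065],[0,0,0]],[0.6,[0,0,-0.085],[0,0,0]]]'
python3 -m pendant '[[0.6,[0,0,0],[0,0,0]],[0.6,[0,0,0],[0,0,0]],[0.6,[0,0,0],[0,0,0]]]'
python3 -c "
from h import *
print(go(.441,-.098,.13,-97))"
```

```text
clock: 4.45
tool_pos: [0.6081, -0.1184, 0.0477]
orientation: [-179.9, -0.0, -97.0]
force: [-1.9, 0.1, 6.5]
opening: 0.0449
gripper_force: 30.0
clock: 5.28
tool_pos: [0.6088, -0.1186, 0.1351]
orientation: [-179.9, -0.0, -97.0]
force: [1.2, 0.1, 0.5]
opening: 0.0702
gripper_force: 0.0
clock: 5.53
tool_pos: [0.6074, -0.1183, 0.1318]
orientation: [-180.0, 0.0, -97.0]
force: [-0.5, -0.2, -0.8]
opening: 0.07
gripper_force: 0.0
(array([  0.2, 167.7,   1.8]), array([-0.  ,  0.02, -0.02]))
```

```bash
python3 -m pendant '[[1,[0,0.168,0.002],[0,0,0]],[1,[0,0.168,0.002],[0,0,0]],[1,[0,0.168,0.002],[0,0,0]],[1,[0,0.168,0.002],[0,0,0]],[1,[0,0.168,0.002],[0,0,0]],[1,[0,0.168,0.002],[0,0,0]],[1,[0,0.168,0.002],[0,0,0]],[1,[0,0.168,0.002],[0,0,0]],[1,[0,0.168,0.002],[0,0,0]]]'
cat >> h.py <<'E'
def capw(xy,name):
    "cap position from the wrist camera: blob of non-mat pixels above the fingers, fitted with the pot's outline"
    p=viewer.camera_params('wrist');im=viewer.snapshot('wrist').astype(int);cv2.imwrite(name,im[:,:,::-1])
    m=~(im[...,2]>im[...,0]+12);m[240:]=0
    c,A=blob(m,proj(np.array([[*xy,.04]]),p)[0])
    s=least_squares(lambda q:hullc(cyl(q[0],q[1],0,.052,.0225),p)[0]-c,xy).x
    print('cap',c.round(1),A,round(hullc(cyl(*s,0,.052,.0225),p)[1]),s.round(4));return s
E
python3 -c "
from h import *
s=capw((.441,-.098),'pics/w3.png')
print(go(.441,-.098,.0255,-97), sensors.get_obs()['tool_pos'])"
```

```text
clock: 6.28
tool_pos: [0.4419, -0.0979, 0.1292]
orientation: [180.0, -0.0, -97.0]
force: [1.0, -0.1, -0.3]
opening: 0.0876
gripper_force: 0.0
cap [273.  205.4] 3706 3669 [ 0.4441 -0.0972]
(array([1.000e-01, 6.000e-01, 1.036e+02]), array([ 0.05, -0.02, -0.03])) [ 0.44172402 -0.09792294  0.12913035][ WARN:0@0.659] global loadsave.cpp:1063 imwrite_ Unsupported depth image for selected encoder is fallbacked to CV_8U.
```

```bash
python3 -m pendant '[[1,[0,-0.001,0.035],[0,0,0]],[1,[0,-0.001,0.07],[0,0,0]],[1,[0,-0.001,0.092],[0,0,0]],[1,[0,-0.001,0.1035],[0,0,0]],[1,[0,-0.001,0.1035],[0,0,0]],[1,[0,-0.001,0.1035],[0,0,0]],[-1,[0,-0.001,0.1035],[0,0,0]],[-1,[0,-0.001,0.1035],[0,0,0]],[-1,[0,-0.001,0.1035],[0,0,0]],[-1,[0,-0.001,0.1035],[0,0,0]]]'
python3 -m pendant '[[-1,[0,0,0],[0,0,0]],[-1,[0,0,0],[0,0,0]],[-1,[0,0,0],[0,0,0]],[-1,[0,0,0],[0,0,0]]]'
python3 -c "
from h import *
print(go(.616,-.0379,.13,-97))"
```

```text
clock: 7.17
tool_pos: [0.4427, -0.0979, 0.0269]
orientation: [-179.9, 0.0, -97.0]
force: [0.8, 0.3, -0.8]
opening: 0.0668
gripper_force: 0.0
clock: 7.5
tool_pos: [0.4422, -0.098, 0.0263]
orientation: [-180.0, 0.0, -97.0]
force: [-0.4, -0.3, 3.2]
opening: 0.0451
gripper_force: 30.0
(array([ -80.8, -165.2, -103.7]), array([-0.02,  0.  , -0.  ]))
```

```bash
python3 -m pendant '[[-1,[0,0,-0.02],[0,0,0]],[-1,[0,0,-0.06],[0,0,0]],[-1,[0,0,-0.104],[0,0,0]],[-1,[-0.0805,-0.165,-0.104],[0,0,0]],[-1,[-0.0805,-0.165,-0.104],[0,0,0]],[-1,[-0.0805,-0.165,-0.104],[0,0,0]],[-1,[-0.0805,-0.165,-0.104],[0,0,0]],[-1,[-0.0805,-0.165,-0.104],[0,0,0]],[-1,[-0.0805,-0.165,-0.104],[0,0,0]],[-1,[-0.0805,-0.165,-0.104],[0,0,0]]]'
python3 -m pendant '[[-1,[0,0,0],[0,0,0]],[-1,[0,0,0],[0,0,0]],[-1,[0,0,0],[0,0,0]],[-1,[0,0,0],[0,0,0]]]'
python3 -c "
from h import *
cv2.imwrite('pics/w4.png',viewer.snapshot('wrist')[:,:,::-1])
o=sensors.get_obs();p=viewer.camera_params('wrist')
print(proj(np.array([[*o['tool_pos'][:2],o['tool_pos'][2]+.026],[.616,-.0379,.022]]),p))
print(go(.616,-.0382,.0483,-97))"
```

```text
clock: 8.33
tool_pos: [0.6157, -0.0379, 0.1287]
orientation: [179.9, -0.0, -97.0]
force: [-0.9, -1.1, -1.3]
opening: 0.0452
gripper_force: 30.0
clock: 8.67
tool_pos: [0.6151, -0.0385, 0.1305]
orientation: [-180.0, 0.0, -97.0]
force: [-1.3, 0.8, -1.4]
opening: 0.0452
gripper_force: 30.0
[[277.68215074 284.39597352]
 [275.04775395 199.58441008]]
(array([-0.3, -0.6, 82.2]), array([-0.03,  0.01, -0.02]))
```

View pics/w4.png

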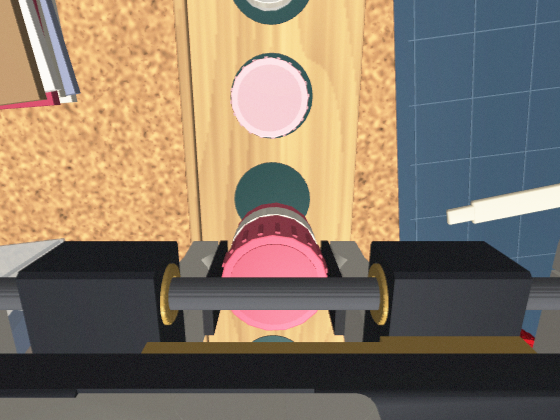

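The pale pot at (270,97) is centred on its disc just as the white one was. The rose pot is lined up over disc 3, which shows at (272,199).

```bash
python3 -m pendant '[[-1,[0,-0.0005,0.035],[0,0,0]],[-1,[0,-0.0005,0.06],[0,0,0]],[-1,[0,-0.0005,0.072],[0,0,0]],[-1,[0,-0.0005,0.077],[0,0,0]],[-1,[0,-0.0005,0.079],[0,0,0]],[-1,[0,-0.0005,0.080],[0,0,0]],[-1,[0,-0.0005,0.081],[0,0,0]],[-1,[0,-0.0005,0.0815],[0,0,0]],[-1,[0,-0.0005,0.082],[0,0,0]],[-1,[0,-0.0005,0.082],[0,0,0]]]'
```

```text
clock: 9.55
tool_pos: [0.6165, -0.0382, 0.0487]
orientation: [-179.9, 0.0, -97.0]
force: [-0.0, -0.3, -0.9]
opening: 0.045
gripper_force: 30.0
```

```bash
python3 -m pendant '[[-1,[0,0,0.0005],[0,0,0]],[-1,[0,0,0.001],[0,0,0]],[-1,[0,0,0.001],[0,0,0]]]'
```

```text
clock: 9.8
tool_pos: [0.6165, -0.0383, 0.0483]
orientation: [-179.9, 0.0, -97.0]
force: [-2.1, 0.6, 7.6]
opening: 0.0453
gripper_force: 30.0
```

```bash
python3 -m pendant '[[0.2,[0,0,0],[0,0,0]],[0.4,[0,0,0],[0,0,0]],[0.6,[0,0,0],[0,0,0]],[0.6,[0,0,0],[0,0,0]],[0.6,[0,0,0],[0,0,0]],[0.6,[0,0,0],[0,0,0]],[0.6,[0,0,-0.01],[0,0,0]],[0.6,[0,0,-0.03],[0,0,0]],[0.6,[0,0,-0.065],[0,0,0]],[0.6,[0,0,-0.085],[0,0,0]]]'
python3 -m pendant '[[0.6,[0,0,0],[0,0,0]],[0.6,[0,0,0],[0,0,0]],[0.6,[0,0,0],[0,0,0]]]'
python3 -c "
from h import *
print(go(.4323,.116,.13,-97))"
```

```text
clock: 10.63
tool_pos: [0.6171, -0.0384, 0.1356]
orientation: [-179.9, -0.0, -97.0]
force: [0.6, 0.7, 0.2]
opening: 0.0702
gripper_force: 0.0
clock: 10.88
tool_pos: [0.6158, -0.0383, 0.1322]
orientation: [180.0, 0.0, -97.0]
force: [-0.6, 1.1, -0.5]
opening: 0.0696
gripper_force: 0.0
(array([-130.7,  200.9,    2.3]), array([ 0.01,  0.02, -0.02]))
```

```bash
python3 -m pendant '[[1,[-0.131,0.201,0.002],[0,0,0]],[1,[-0.131,0.201,0.002],[0,0,0]],[1,[-0.131,0.201,0.002],[0,0,0]],[1,[-0.131,0.201,0.002],[0,0,0]],[1,[-0.131,0.201,0.002],[0,0,0]],[1,[-0.131,0.201,0.002],[0,0,0]],[1,[-0.131,0.201,0.002],[0,0,0]],[1,[-0.131,0.201,0.002],[0,0,0]],[1,[-0.131,0.201,0.002],[0,0,0]],[1,[-0.131,0.201,0.002],[0,0,0]]]'
python3 -m pendant '[[1,[0,0,0],[0,0,0]],[1,[0,0,0],[0,0,0]]]'
python3 -c "
from h import *
s=capw((.4323,.116),'pics/w5.png')
print(go(.4323,.116,.0255,-97),go(*s,.0255,-97))" 2>/dev/null
```

```text
clock: 11.72
tool_pos: [0.433, 0.1158, 0.1297]
orientation: [180.0, -0.0, -97.0]
force: [0.2, 0.4, -0.1]
opening: 0.0879
gripper_force: 0.0
clock: 11.88
tool_pos: [0.433, 0.1155, 0.1297]
orientation: [180.0, -0.0, -97.1]
force: [-0.4, 0.2, -0.9]
opening: 0.0875
gripper_force: 0.0
cap [272.7 204.1] 3723 3653 [0.4354 0.1152]
(array([ -0.4,   0.7, 104.2]), array([ 0.03, -0.03, -0.11])) (array([ -0. ,  -2.5, 104.2]), array([ 0.03, -0.03, -0.11]))
```

```bash
python3 -m pendant '[[1,[0,-0.001,0.035],[0,0,0]],[1,[0,-0.001,0.07],[0,0,0]],[1,[0,-0.001,0.092],[0,0,0]],[1,[0,-0.001,0.104],[0,0,0]],[1,[0,-0.001,0.104],[0,0,0]],[1,[0,-0.001,0.104],[0,0,0]],[-1,[0,-0.001,0.104],[0,0,0]],[-1,[0,-0.001,0.104],[0,0,0]],[-1,[0,-0.001,0.104],[0,0,0]],[-1,[0,-0.001,0.104],[0,0,0]]]'
python3 -m pendant '[[-1,[0,0,0],[0,0,0]],[-1,[0,0,0],[0,0,0]],[-1,[0,0,0],[0,0,0]],[-1,[0,0,0],[0,0,0]]]'
python3 -c "
from h import *
print(go(.6253,.0394,.13,-97))"
```

```text
clock: 12.77
tool_pos: [0.4341, 0.1165, 0.0269]
orientation: [-179.9, 0.1, -97.0]
force: [0.8, 0.2, -0.1]
opening: 0.0666
gripper_force: 0.0
clock: 13.1
tool_pos: [0.4337, 0.1162, 0.0263]
orientation: [-180.0, 0.0, -97.0]
force: [-1.2, -0.1, 2.5]
opening: 0.0452
gripper_force: 30.0
(array([  52.9, -199.6, -103.7]), array([-0.01,  0.01, -0.  ]))
```

```bash
python3 -m pendant '[[-1,[0,0,-0.02],[0,0,0]],[-1,[0,0,-0.06],[0,0,0]],[-1,[0,0,-0.104],[0,0,0]],[-1,[0.0525,-0.2,-0.104],[0,0,0]],[-1,[0.0525,-0.2,-0.104],[0,0,0]],[-1,[0.0525,-0.2,-0.104],[0,0,0]],[-1,[0.0525,-0.2,-0.104],[0,0,0]],[-1,[0.0525,-0.2,-0.104],[0,0,0]],[-1,[0.0525,-0.2,-0.104],[0,0,0]],[-1,[0.0525,-0.2,-0.104],[0,0,0]]]'
python3 -m pendant '[[-1,[0,0,0],[0,0,0]],[-1,[0,0,0],[0,0,0]],[-1,[0,0,0],[0,0,0]],[-1,[0,0,0],[0,0,0]]]'
python3 -c "
from h import *
cv2.imwrite('pics/w6.png',viewer.snapshot('wrist')[:,:,::-1])
o=sensors.get_obs();p=viewer.camera_params('wrist')
print(proj(np.array([[*o['tool_pos'][:2],o['tool_pos'][2]+.026],[.6253,.0394,.022]]),p))
print(go(.6253,.0397,.0483,-97))"
```

```text
clock: 13.93
tool_pos: [0.6266, 0.0383, 0.1283]
orientation: [179.9, -0.1, -97.2]
force: [-0.3, -0.2, -2.0]
opening: 0.0449
gripper_force: 30.0
clock: 14.27
tool_pos: [0.6251, 0.0402, 0.1306]
orientation: [-180.0, 0.0, -96.9]
force: [0.5, 0.4, -1.4]
opening: 0.0454
gripper_force: 30.0
[[277.70761275 284.44982   ]
 [275.72248637 197.75504137]]
(array([ 0.6, -0. , 82.4]), array([-0.04,  0.02,  0.05]))
```

View pics/w6.png

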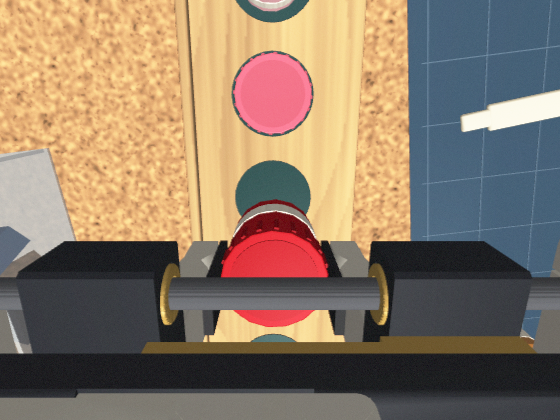

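The rose pot at (272,93) is centred on its disc, and the red pot is lined up over disc 2 at (273,197).

```bash
python3 -m pendant '[[-1,[0.0005,0,0.035],[0,0,0]],[-1,[0.0005,0,0.06],[0,0,0]],[-1,[0.0005,0,0.072],[0,0,0]],[-1,[0.0005,0,0.077],[0,0,0]],[-1,[0.0005,0,0.079],[0,0,0]],[-1,[0.0005,0,0.080],[0,0,0]],[-1,[0.0005,0,0.081],[0,0,0]],[-1,[0.0005,0,0.0815],[0,0,0]],[-1,[0.0005,0,0.082],[0,0,0]],[-1,[0.0005,0,0.082],[0,0,0]]]'
python3 -m pendant '[[-1,[0,0,0.0005],[0,0,0]],[-1,[0,0,0.001],[0,0,0]],[-1,[0,0,0.001],[0,0,0]]]'
```

```text
clock: 15.15
tool_pos: [0.626, 0.0392, 0.0487]
orientation: [-179.9, 0.0, -97.0]
force: [-0.7, 0.1, -0.1]
opening: 0.0454
gripper_force: 30.0
clock: 15.4
tool_pos: [0.626, 0.0392, 0.0483]
orientation: [-179.9, 0.0, -97.0]
force: [-3.0, 1.2, 7.3]
opening: 0.0451
gripper_force: 30.0
```

```bash
python3 -m pendant '[[0.2,[0,0,0],[0,0,0]],[0.4,[0,0,0],[0,0,0]],[0.6,[0,0,0],[0,0,0]],[0.6,[0,0,0],[0,0,0]],[0.6,[0,0,0],[0,0,0]],[0.6,[0,0,0],[0,0,0]],[0.6,[0,0,-0.01],[0,0,0]],[0.6,[0,0,-0.03],[0,0,0]],[0.6,[0,0,-0.065],[0,0,0]],[0.6,[0,0,-0.085],[0,0,0]]]'
python3 -m pendant '[[0.6,[0,0,0],[0,0,0]],[0.6,[0,0,0],[0,0,0]],[0.6,[0,0,0],[0,0,0]]]'
python3 -c "
from h import *
print(go(.4033,.2853,.13,-97))"
```

```text
clock: 16.23
tool_pos: [0.6266, 0.0391, 0.1356]
orientation: [-179.9, 0.0, -97.0]
force: [0.7, 0.9, 0.5]
opening: 0.0702
gripper_force: 0.0
clock: 16.48
tool_pos: [0.6253, 0.0391, 0.1322]
orientation: [180.0, 0.0, -97.0]
force: [-0.4, 0.3, -0.7]
opening: 0.07
gripper_force: 0.0
(array([-217.2,  250.4,    2.3]), array([ 0.01,  0.02, -0.02]))
```

```bash
python3 -m pendant '[[1,[-0.217,0.249,0.002],[0,0,0]],[1,[-0.217,0.249,0.002],[0,0,0]],[1,[-0.217,0.249,0.002],[0,0,0]],[1,[-0.217,0.249,0.002],[0,0,0]],[1,[-0.217,0.249,0.002],[0,0,0]],[1,[-0.217,0.249,0.002],[0,0,0]],[1,[-0.217,0.249,0.002],[0,0,0]],[1,[-0.217,0.249,0.002],[0,0,0]],[1,[-0.217,0.249,0.002],[0,0,0]],[1,[-0.217,0.249,0.002],[0,0,0]]]'
python3 -m pendant '[[1,[0,0,0],[0,0,0]],[1,[0,0,0],[0,0,0]],[1,[0,0,0],[0,0,0]]]'
python3 -c "
from h import *
s=capw((.4033,.2853),'pics/w7.png')
print(go(.4033,.2853,.0255,-97),go(*s,.0255,-97))" 2>/dev/null
```

```text
clock: 17.32
tool_pos: [0.4033, 0.286, 0.1294]
orientation: [180.0, -0.1, -96.8]
force: [0.2, -0.6, -0.8]
opening: 0.0878
gripper_force: 0.0
clock: 17.57
tool_pos: [0.4055, 0.2838, 0.1296]
orientation: [180.0, -0.1, -97.1]
force: [-0.0, 0.3, -0.8]
opening: 0.0877
gripper_force: 0.0
cap [275.3 204.8] 3663 3655 [0.406  0.2843]
(array([ -1.3,   2.4, 104.2]), array([ 0.02, -0.04, -0.13])) (array([ -0.6,  -0.4, 104.2]), array([ 0.02, -0.04, -0.13]))
```

```bash
python3 -m pendant '[[1,[-0.001,0,0.035],[0,0,0]],[1,[-0.001,0,0.07],[0,0,0]],[1,[-0.001,0,0.092],[0,0,0]],[1,[-0.001,0,0.104],[0,0,0]],[1,[-0.001,0,0.104],[0,0,0]],[1,[-0.001,0,0.104],[0,0,0]],[-1,[-0.001,0,0.104],[0,0,0]],[-1,[-0.001,0,0.104],[0,0,0]],[-1,[-0.001,0,0.104],[0,0,0]],[-1,[-0.001,0,0.104],[0,0,0]]]'
python3 -m pendant '[[-1,[0,0,0],[0,0,0]],[-1,[0,0,0],[0,0,0]],[-1,[0,0,0],[0,0,0]],[-1,[0,0,0],[0,0,0]]]'
python3 -c "
from h import *
print(go(.6346,.1169,.13,-97))"
```

```text
clock: 18.45
tool_pos: [0.4055, 0.2863, 0.027]
orientation: [-180.0, 0.1, -97.0]
force: [0.0, 0.9, -0.6]
opening: 0.0665
gripper_force: 0.0
clock: 18.78
tool_pos: [0.4051, 0.286, 0.0263]
orientation: [-180.0, 0.0, -97.0]
force: [-0.8, -0.0, 1.9]
opening: 0.0449
gripper_force: 30.0
(array([ 139.9, -248.4, -103.7]), array([-0.01,  0.01,  0.  ]))
```

```bash
python3 -m pendant '[[-1,[0,0,-0.02],[0,0,0]],[-1,[0,0,-0.06],[0,0,0]],[-1,[0.139,-0.248,-0.104],[0,0,0]],[-1,[0.139,-0.248,-0.104],[0,0,0]],[-1,[0.139,-0.248,-0.104],[0,0,0]],[-1,[0.139,-0.248,-0.104],[0,0,0]],[-1,[0.139,-0.248,-0.104],[0,0,0]],[-1,[0.139,-0.248,-0.104],[0,0,0]],[-1,[0.139,-0.248,-0.104],[0,0,0]],[-1,[0.139,-0.248,-0.104],[0,0,0]]]'
python3 -m pendant '[[-1,[0,0,0],[0,0,0]],[-1,[0,0,0],[0,0,0]],[-1,[0,0,0],[0,0,0]],[-1,[0,0,0],[0,0,0]],[-1,[0,0,0],[0,0,0]]]'
python3 -c "
from h import *
cv2.imwrite('pics/w8.png',viewer.snapshot('wrist')[:,:,::-1])
o=sensors.get_obs();p=viewer.camera_params('wrist')
print(proj(np.array([[*o['tool_pos'][:2],o['tool_pos'][2]+.026],[.6346,.1169,.022]]),p))
print(go(.6346,.1180,.0483,-97))"
```

```text
clock: 19.62
tool_pos: [0.6391, 0.1139, 0.1304]
orientation: [-179.9, -0.0, -97.2]
force: [0.4, 1.4, -0.7]
opening: 0.0451
gripper_force: 30.0
clock: 20.03
tool_pos: [0.6337, 0.1185, 0.1302]
orientation: [-180.0, 0.0, -96.9]
force: [0.0, 0.3, -1.0]
opening: 0.045
gripper_force: 30.0
[[277.75699881 284.44452514]
 [274.54594331 197.12481791]]
(array([ 0.4, -0.9, 82. ]), array([-0.01,  0.01,  0.07]))
```

View pics/w8.png

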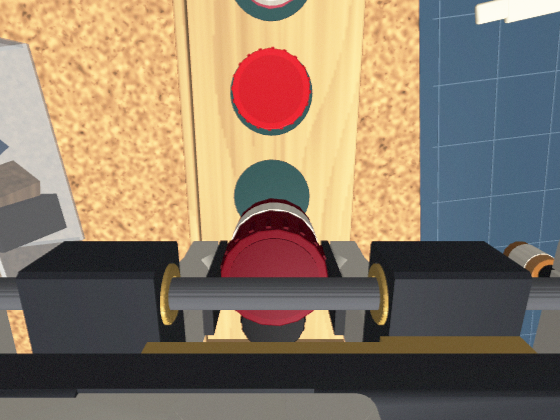

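The red pot at (271,90) is within 1–2 mm of its disc centre. The maroon pot is lined up over disc 1 at (272,196).

```bash
python3 -m pendant '[[-1,[0.0005,-0.001,0.035],[0,0,0]],[-1,[0.0005,-0.001,0.06],[0,0,0]],[-1,[0.0005,-0.001,0.072],[0,0,0]],[-1,[0.0005,-0.001,0.077],[0,0,0]],[-1,[0.0005,-0.001,0.079],[0,0,0]],[-1,[0.0005,-0.001,0.080],[0,0,0]],[-1,[0.0005,-0.001,0.081],[0,0,0]],[-1,[0.0005,-0.001,0.0815],[0,0,0]],[-1,[0.0005,-0.001,0.0815],[0,0,0]],[-1,[0.0005,-0.001,0.0815],[0,0,0]]]'
python3 -m pendant '[[-1,[0,0,0.0005],[0,0,0]],[-1,[0,0,0.001],[0,0,0]],[-1,[0,0,0.001],[0,0,0]]]'
```

```text
clock: 20.92
tool_pos: [0.6356, 0.1172, 0.0493]
orientation: [-179.9, 0.0, -97.0]
force: [-0.1, -1.1, -1.0]
opening: 0.0452
gripper_force: 30.0
clock: 21.17
tool_pos: [0.6355, 0.1171, 0.0483]
orientation: [-180.0, 0.0, -97.0]
force: [-1.1, -0.2, 3.6]
opening: 0.0449
gripper_force: 30.0
```

```bash
python3 -m pendant '[[0.2,[0,0,0],[0,0,0]],[0.4,[0,0,0],[0,0,0]],[0.6,[0,0,0],[0,0,0]],[0.6,[0,0,0],[0,0,0]],[0.6,[0,0,0],[0,0,0]],[0.6,[0,0,0],[0,0,0]],[0.6,[0,0,-0.01],[0,0,0]],[0.6,[0,0,-0.03],[0,0,0]],[0.6,[0,0,-0.065],[0,0,0]],[0.6,[0,0,-0.1],[0,0,0]]]'
python3 -m pendant '[[0.6,[0,0.17,-0.03],[0,0,0]],[0.6,[0,0.17,-0.03],[0,0,0]],[0.6,[0,0.17,-0.03],[0,0,0]],[0.6,[0,0.17,-0.03],[0,0,0]],[0.6,[0,0.17,-0.03],[0,0,0]],[0.6,[0,0.17,-0.03],[0,0,0]],[0.6,[0,0.17,-0.03],[0,0,0]],[0.6,[0,0.17,-0.03],[0,0,0]]]'
python3 -c "
from h import *
for n in('top','scene'):cv2.imwrite(f'pics/{n}2.png',viewer.snapshot(n)[:,:,::-1])
a=cv2.imread('pics/scene2.png')[170:350,130:430];cv2.imwrite('pics/s2c.png',cv2.resize(a,None,fx=2.6,fy=2.6))"
```

```text
clock: 22.0
tool_pos: [0.6345, 0.1166, 0.1484]
orientation: [179.9, -0.1, -97.0]
force: [0.4, 1.2, 0.7]
opening: 0.0702
gripper_force: 0.0
clock: 22.67
tool_pos: [0.4673, 0.138, 0.178]
orientation: [-180.0, 0.0, -97.0]
force: [-0.1, -0.5, 0.0]
opening: 0.07
gripper_force: 0.0
```

View pics/s2c.png

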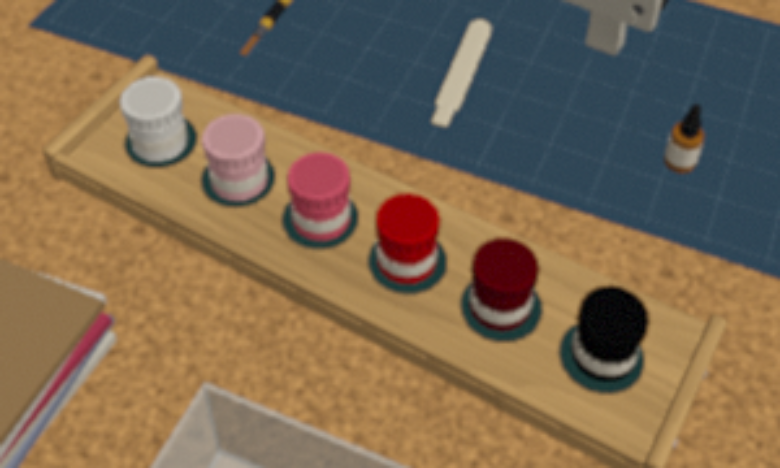

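View pics/top2.png

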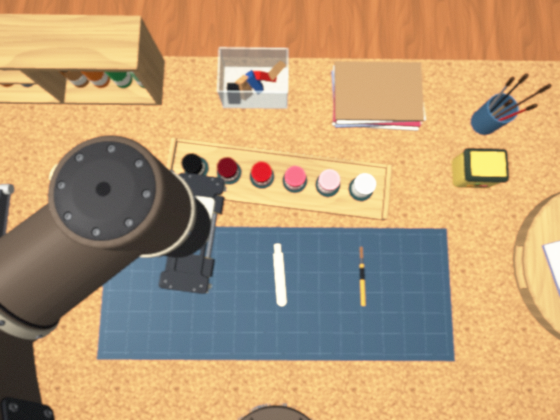

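Both views show all four pots upright and centred on their discs, in the order white, pale, rose, red, maroon, black. The arm is clear of everything.

```bash
python3 -c "
from plant import workorder;print(workorder.close_job())"
```

```text
the job is handed in; nothing more can be done
None
```

The job is handed in: the four pots stand upright on their discs from pale pink (next to white) to maroon (next to black), each set down gently, with the white and black pots left where they were, after about 23 s of the 104 s allowed.

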